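# Tighten the lock nut at the bottom of a deep bearing housing

## Task

Take the long square-handled nut spinner out of the tool stand, lower it down the deep bore of the aluminium bearing housing and feel it fully home over the square nut at the bottom; only then turn the nut clockwise (seen from above) until it meets its stop. Work gently: do not press, ram or twist hard (no more than about 50 N on the housing or nut). Let go and leave the spinner standing on the nut, and leave everything else as it is.

Things in the scene. Friction and masses are not known exactly. Their poses are not given: they have to be found in the camera images.
- spinner_grip (a point): nut spinner, loose, 0.3 kg, 200 mm long, upright, socket down, in one of the stand's two holes. This point: centre of its handle, a dark steel square bar 24 x 24 mm, 50 mm tall, at the top, 175 mm above the socket's lower face. z up along the tool; x and y square to the handle's faces. Below the handle a shaft 16 mm across, then the socket
- spinner_tip (a point): centre of the lower face (mouth) of the spinner's socket, same axes as the handle. The socket is 40 mm tall and 38 mm across outside; its square recess is 14 mm deep and 21.6 mm wide, its sides parallel to the handle's faces. In the stand this point is 10 mm above the bench
- housing: fixed aluminium bearing housing, a block 90 x 90 mm and 115 mm tall with a low foot out to 74 mm from the axis along its own +x and -x. Origin at the centre of its underside; z up. An upright round bore 42 mm across runs down its middle, with a 2 mm chamfer at the mouth
- bore_mouth (a point): centre of the bore's mouth, on the housing's top face, 115 mm above the bench. How to find the nut's corners: press the socket on the nut lightly (5 to 10 N, nut sunk 3 to 5 mm) and turn it slowly either way; within 90 deg they line up (they fit over a span of some 10 deg), the nut springs up into the socket and the force falls off; then the socket can go on down
- nut_top (a point): centre of the top of the steel square nut, 74 mm below the bore's mouth. Nut 18 mm tall, 20 mm wide, top 1 mm tapering to 19. Sprung: gives 1 mm per 2 N, up to 10 mm, then rigid. This point sinks but does not turn with it: the angle of the nut's sides is NOT measured and may be any. Fully home, the recess's bottom rests on the nut, the socket's mouth 14 mm below this point
- nut (a joint): how far the nut is turned clockwise (seen from above), rad. Starts at 0 to 0.1; its only stop is at 0.9; anticlockwise it turns freely. Turning takes 0.2 N m; it stays where left. Its bed is springy (3 N m per rad), and the fit has 5 deg of play each way: both are taken up first. Past the stop the torque climbs, and some 7 deg on (about 0.5 N m) the 50 N limit is passed, so feel for it
- stand: fixed grey tool stand, a block 80 x 190 mm and 50 mm tall, origin at the centre of its underside. Two upright holes, 42 mm across and 40 mm deep, 50 mm along its own +y and -y from the middle: one holds the spinner, the other the round-headed punch
- punch: loose steel punch with a round knob head, 105 mm tall, standing in the other hole of the stand; shorter than the spinner and not needed. Origin at its underside. Leave it alone
- wrench: steel open-ended wrench lying on the bench, 170 long (sizes in mm); loose, not part of the job. Leave it alone
- grease_jar: white jar, 56 across, 60 tall (sizes in mm); loose, not part of the job. Leave it alone
- spool: green filament spool lying flat, 170 across, 60 tall (sizes in mm); loose, not part of the job. Leave it alone
- bracket: green printed angle bracket, 70 x 40 x 46 (sizes in mm); loose, not part of the job. Leave it alone
- screwdriver: screwdriver lying on the bench, 180 long, black handle (sizes in mm); loose, not part of the job. Leave it alone
- motor: small square stepper motor, 42 x 42 x 40, with a thin shaft on top (sizes in mm); loose, not part of the job. Leave it alone
Not all that is in view belongs to the job. What is shaped like the part that bears spinner_grip but pink is not meant.

How it is judged:
By the outcome, as a careful person would: the job done as asked, in the order asked, and still so for the second after the job is handed in, with the robot touching nothing.
It also fails if it takes over 64 s, if anything falls off the work surface, if the arm or the gripper's body presses on something with over 40 N, if the wrist force passes 120 N, or if a joint passes its speed limit or range.

## Robot

A 7-joint arm with a two-finger parallel gripper is mounted at the origin on the work surface. World frame = base frame: x ahead of the robot, y to its left, z up, the work surface at z = 0. Lengths are in m, angles in rad, forces in N, time in s.
With the tool pointing down it reaches from about 0.425 to 1.025 m from the base axis. Payload 3.6 kg.
Tool frame: the origin (TCP) lies on the centre line of the jaws, within the pads' length; the fingertips stand 22 mm ahead of it and the grasp point (between the pads) lies 3 mm ahead of it (arm.finger_overhang is the distance from the TCP to the fingertips, in m); z points along the fingers, y is the line along which they close (so a half turn about z gives the same grasp; the last joint's range is limited). The gripper opens to 85 mm and grips with 20 to 120 N. Pads are 22 mm wide; open, the fingers measure 114 mm over their backs; the gripper's body (76 mm by 85 mm) begins 54 mm behind the grasp point. The pads swing forward as they close: fully open they stand 13 mm farther back than shut.
Start: joints at [1.226, 0.591, 0.048, 1.609, -0.033, 0.943, -0.034], TCP at [0.181, -0.702, 0.253] pointing down, gripper open.
Joint ranges: [-2.69, 2.69], [-0.47, 2.24], [-1.27, 1.36], [0.19, 2.51], [-1.53, 4.68], [0.08, 2.07], [-3.09, 3.09]. Speed limits (rad/s): [2.57, 2.57, 3.14, 3.14, 3.14, 3.14, 3.14].

## Interface

Orientations are given as [roll, pitch, yaw] about the fixed x, y, z axes, in that order (R = Rz(yaw) Ry(pitch) Rx(roll)).
In Python, from workcell import arm gives the robot as it stands. The module is installed in compiled form; this text tells all that it offers.
- The arm moves only by the tool carry_out, never from a script. Its argument "increments" is a list of rows, each a list of 7 numbers: the turn, a rotation vector about the tool's x, y, z in rad, then the shift along the tool's x, y, z in mm, then the gripper's target within -1 to 1 (fully open at 1, half-way at 0, shut at -1). A call has 1 to 5 rows; each row shifts and turns the commanded pose from where the row before left it, along the tool's axes as they then stand; what a row does not reach is not made up. A row lasts 1/10 s, in which the tool goes at most 50 mm and 8.59 degrees, less where a joint would pass 70% of its speed; a pose out of reach is approached as far as the arm can. A call is refused whole if a number of a shift passes 50 or a number of a turn 0.15, either way. A call with a gripper value outside its range is refused whole. The fingers move at their own pace and stop on an object; "grip_force" is the grip in N (left out, the last holds). Time passes only in rows, so rows that do not move let the fingers close. It gives the time, the measured TCP pose, the force, the opening and the grip force at its end, in the units of the state.
- arm.observe(): the state, without advancing time (a new reading comes with each control period).
- arm.grab_frame(name): name is "scene" or "top"; returns a dict with "img" (384x512x3 uint8, red, green, blue), "mtx" (3x3 intrinsics, pixels), "camera_from_world" (4x4, takes a point from world to camera coordinates). Camera axes: x right, y down, z forward; pixel columns grow to the right and rows downward; lengths in m; the calibration is good to about 2 mm. A picture is of the moment at which its call begins. There is no depth.
- arm.finish_job(): hands the job in; it is judged then, once.
Trained networks look in a picture, given as the dict that the camera call returned (one of the last four; its "shot" number tells which), for a name from the list of things; names that differ only in an ending like _2 or _b are one class to them, and where a whole thing is asked for, a point or a joint stands for the part that bears it (a point fixed in the world has none). Each returns a list of dicts, best first, with "p" (0 to 1); they miss things now and then, are a little off and sometimes report something else, mostly with a low value. They report only what shows in the picture. A call takes as long as a camera call. They do not tell look-alikes from the thing itself.
- arm.find_in(picture, target): "position" ([row, column] in pixels, amid what is visible of it).
- arm.regions_of(picture, target): "pixels" (384x512 bool, what is visible of it) and "position" ([row, column] in pixels, amid what is visible of it).
- arm.place_of(picture, target): "position" ([row, column] in pixels: a listed point, or the origin of a listed thing).
The state is a dict: "time": time; "joint_positions": joint angles; "joint_velocities": joint speeds; "tau": joint torques, N m; "eef_pos": TCP position; "tcp_rot": TCP orientation; "wrist_force": force on the tool from outside, world axes, zero at the start; "moment": the same for the moment, N m; "opening": finger opening in m; "gripper_force": force on a finger pad.
Only numpy, scipy, OpenCV 4.12 (cv2) and the standard library are available. Lean on these libraries where they do the work, as an engineer would, in place of code of your own. Each camera call takes 0.05 s, during which the arm holds its last target. There are 200 camera calls.

## Working session

There is one attempt and no reset: what is moved stays moved. The work goes in short steps, Python scripts to look and compute and a tool call to move; the robot and the scene stay as the last step left them, time stands still between calls to the robot, and variables do not carry over. Pictures are saved under pics/ and viewed, at most 10 in all, crops included, and the job is handed in when it is done.

Besides the shell and the picture viewer there is one more tool, called after ">>>" as name(argument=value, ...) on one line, values as JSON. carry_out: Moves the arm, as the interface text tells. Its arguments: {"type":"object","properties":{"increments":{"type":"array"},"grip_force":{"type":"number"}},"required":["increments"]}

```bash
mkdir -p pics; cat > h.py <<'E'
import numpy as np, cv2
from workcell import arm
def at_z(f,px,z):
    T=f["camera_from_world"];K=f["mtx"];R=T[:3,:3];c=-R.T@T[:3,3]
    d=R.T@np.linalg.inv(K)@np.array([px[1],px[0],1.]);return c+d*(z-c[2])/d[2]
def proj(f,p):
    q=f["camera_from_world"]@np.r_[p,1];q=f["mtx"]@q[:3];return q[[1,0]]/q[2]
def ray(f,px):
    T=f["camera_from_world"];R=T[:3,:3];c=-R.T@T[:3,3]
    d=R.T@np.linalg.inv(f["mtx"])@np.array([px[1],px[0],1.]);return c,d/np.linalg.norm(d)
def tri(fs,pxs):
    A=np.zeros((3,3));b=np.zeros(3)
    for f,p in zip(fs,pxs):
        c,d=ray(f,p);M=np.eye(3)-np.outer(d,d);A+=M;b+=M@c
    return np.linalg.solve(A,b)
E
python3 - <<'E'
from h import *
s=arm.observe()
print({k:np.round(v,3) for k,v in s.items()},arm.finger_overhang)
F={}
for n in("scene","top"):
    f=F[n]=arm.grab_frame(n)
    T=f["camera_from_world"];print(n,np.round(-T[:3,:3].T@T[:3,3],3))
    for t,z in(("spinner_grip",.185),("bore_mouth",.115),("stand",0),("punch",.01),("housing",0),("nut_top",.041)):
        for d in arm.place_of(f,t)[:3]:print(t,round(d["p"],2),np.round(d["position"],1),np.round(at_z(f,d["position"],z),4))
a=cv2.cvtColor(np.hstack([F["scene"]["img"],F["top"]["img"]]),cv2.COLOR_RGB2BGR)
cv2.imwrite("pics/a.png",cv2.resize(F["scene"]["img"][:,:,::-1],(800,600)));cv2.imwrite("pics/b.png",cv2.resize(F["top"]["img"][:,:,::-1],(800,600)))
E
```

```text
{'time': np.float64(0.0), 'joint_positions': array([ 1.226,  0.592,  0.048,  1.61 , -0.033,  0.943, -0.034]), 'joint_velocities': array([-0.   , -0.001,  0.001,  0.   , -0.002, -0.001, -0.001]), 'tau': array([ 1.0000e-03, -5.4869e+01,  1.5470e+00, -1.9812e+01,  9.0000e-03,
        9.0000e-03,  0.0000e+00]), 'eef_pos': array([ 0.18 , -0.701,  0.252]), 'tcp_rot': array([-3.139,  0.   ,  0.252]), 'wrist_force': array([-0.428,  0.727,  0.608]), 'moment': array([ 0.021, -0.015,  0.047]), 'gripper_force': np.float64(0.0), 'opening': np.float64(0.085)} 0.022
scene [1.208 0.229 0.951]
spinner_grip 0.73 [229.4 388.6] [0.549  0.3005 0.185 ]
spinner_grip 0.64 [218.3 107.4] [ 0.7669 -0.3019  0.185 ]
bore_mouth 0.97 [189.5 194.7] [ 0.5551 -0.1949  0.115 ]
bore_mouth 0.69 [216.  201.8] [ 0.6288 -0.1366  0.115 ]
stand 0.69 [245.4 312.7] [0.5245 0.1366 0.    ]
punch 0.81 [235.7 302.8] [0.5112 0.1031 0.01  ]
housing 0.85 [216.2 200. ] [ 0.5517 -0.1914  0.    ]
top [ 0.396 -0.023  1.248]
spinner_grip 0.6 [191.7 137.9] [0.5301 0.2868 0.185 ]
bore_mouth 0.77 [187.3 326.2] [ 0.5556 -0.1945  0.115 ]
stand 0.88 [202.9 204.8] [0.5223 0.1429 0.    ]
punch 0.76 [205.7 221.7] [0.5137 0.0923 0.01  ]
housing 0.59 [189. 318.] [ 0.5665 -0.1879  0.    ]
nut_top 0.41 [191.1 325.5] [ 0.5551 -0.2036  0.041 ]
```

View pics/a.png

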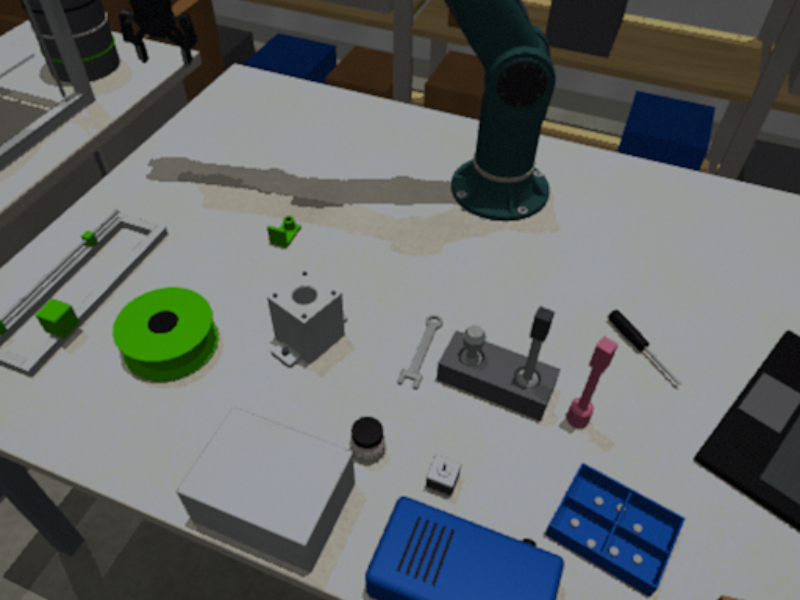

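View pics/b.png

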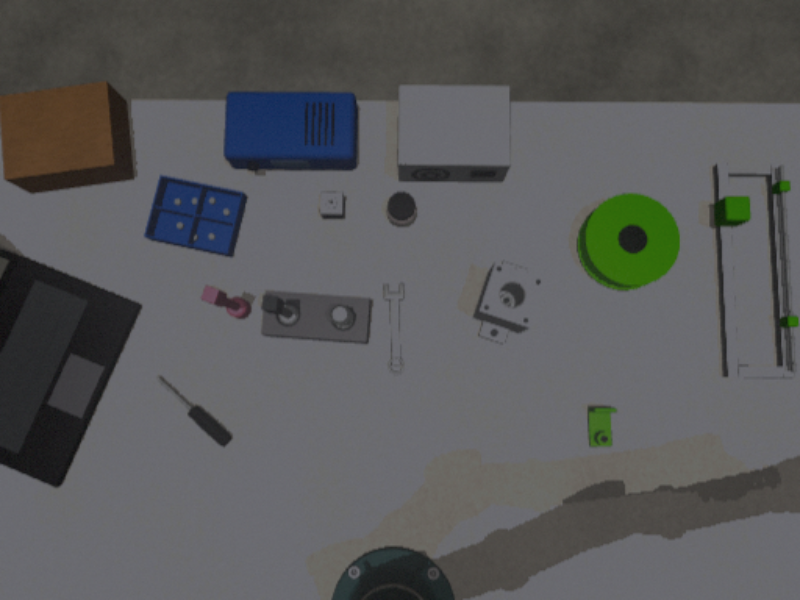

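The scene picture shows the real spinner (dark) with its handle at about row 206, col 347. The top picture has it at about row 194, col 175. The network reported the pink look-alike instead. The bore is where it reported, so I'll zoom in on the handle.

```bash
python3 - <<'E'
from h import *
t=arm.grab_frame("top");s=arm.grab_frame("scene")
for f in(t,s):
    for d in arm.regions_of(f,"spinner_grip"):print(f["shot"],round(d["p"],2),np.round(d["position"],1),d["pixels"].sum())
def crop(f,r,c,h):
    im=cv2.resize(f["img"][r-h:r+h,c-h:c+h,::-1],(400,400),interpolation=cv2.INTER_CUBIC);return cv2.convertScaleAbs(im,alpha=2.2,beta=0)
cv2.imwrite("pics/c.png",np.hstack([crop(t,195,180,20),crop(s,212,345,25)]))
np.save("t.npy",t["img"]);np.save("s.npy",s["img"])
import pickle;pickle.dump((t,s),open("f.pkl","wb"))
E
```

```text
3 0.9 [197.3 144.5] 304
3 0.83 [196.4 176.9] 249
4 0.77 [218.6 348.8] 493
4 0.65 [244.8 380. ] 707
```

View pics/c.png

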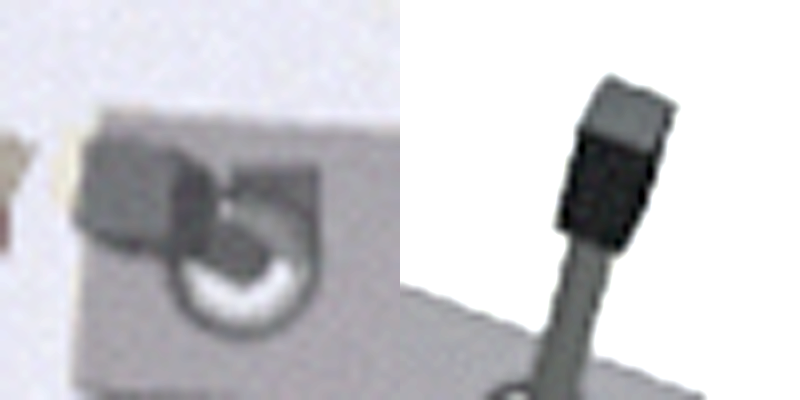

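The left crop shows the handle's top face with corners at about (98,135), (180,150), (160,248) and (75,222). The right crop has them at about (210,75), (278,105), (258,152) and (180,130). I'll fit the handle pose to these corners.

```bash
python3 - <<'E'
from h import *
import pickle
from scipy.optimize import least_squares
t,s=pickle.load(open("f.pkl","rb"))
ct=[(98,135),(180,150),(160,248),(75,220)];cs=[(210,75),(278,105),(258,152),(180,130)]
pt=[(175+y/10-.5,160+x/10-.5) for x,y in ct];ps=[(187+y/8-.5,320+x/8-.5) for x,y in cs]
for f,p in((t,pt),(s,ps)):
    q=np.array([at_z(f,x,.21)[:2] for x in p]);e=np.diff(np.vstack([q,q[:1]]),axis=0)
    print(np.round(q.mean(0),4),np.round(np.linalg.norm(e,axis=1),4),np.round(np.degrees(np.arctan2(e[:,1],e[:,0]))%90,1))
# stand edges & hole from top
for n,(r,c) in {"stand_hole":(175+245/10-.5,160+245/10-.5)}.items():print(n,at_z(t,(r,c),.05))
# shaft/handle silhouette fit with both views: mask from darkness
def boxmask(f,p):
    x,y,a=p;m=np.zeros((384,512),np.uint8)
    def hull(pts):
        q=np.array([proj(f,v)[::-1] for v in pts]);cv2.fillConvexPoly(m,np.round(cv2.convexHull(q.astype(np.float32))*16).astype(np.int32),1,shift=4)
    R=np.array([[np.cos(a),-np.sin(a)],[np.sin(a),np.cos(a)]])
    hull([np.r_[R@[i*.012,j*.012]+[x,y],z] for i in(-1,1) for j in(-1,1) for z in(.16,.21)]);return m
ref={}
for n,f in(("t",t),("s",s)):
    for d in arm.regions_of(f,"spinner_grip") if 0 else []:pass
g=cv2.cvtColor(s["img"],cv2.COLOR_RGB2GRAY);gt=cv2.cvtColor(t["img"],cv2.COLOR_RGB2GRAY)
def score(p):
    o=0
    for f,gg in((t,gt),(s,g)):
        m=boxmask(f,p);d=cv2.dilate(m,np.ones((3,3)))-m
        o+=gg[d>0].mean()-gg[m>0].mean()
    return o
best=max((score((x,y,a)),x,y,a) for x in np.arange(.515,.546,.0015) for y in np.arange(.18,.211,.0015) for a in np.radians(np.arange(-45,45,5)))
print(best,np.degrees(best[3]))
print([(a,round(score((best[1],best[2],np.radians(a))),1)) for a in range(-45,45,5)])
E
```

```text
[0.5238 0.1949] [0.0205 0.0245 0.0221 0.0215] [80.2 80.4 72.4 76.9]
[0.5235 0.197 ] [0.0214 0.0199 0.0228 0.0244] [79.9 86.7  1.4 83.4]
stand_hole [0.52770933 0.19510437 0.05      ]
(np.float64(120.69092704313965), np.float64(0.5224999999999997), np.float64(0.195), np.float64(-0.17453292519943295)) -10.0
[(-45, np.float64(95.4)), (-40, np.float64(95.2)), (-35, np.float64(96.8)), (-30, np.float64(100.7)), (-25, np.float64(104.1)), (-20, np.float64(109.8)), (-15, np.float64(114.2)), (-10, np.float64(120.7)), (-5, np.float64(119.8)), (0, np.float64(117.1)), (5, np.float64(117.2)), (10, np.float64(114.5)), (15, np.float64(111.5)), (20, np.float64(107.9)), (25, np.float64(104.0)), (30, np.float64(98.8)), (35, np.float64(95.7)), (40, np.float64(95.5))]
```

>>> carry_out(increments=[[0,0,0,37,-28,0,1],[0,0,0,37,-28,0,1],[0,0,0,37,-28,0,1],[0,0,0,37,-28,0,1],[0,0,0,37,-28,0,1]])

```text
time: 1.4
eef_pos: [0.3259, -0.519, 0.2535]
tcp_rot: [3.141, -0.0, 0.252]
wrist_force: [0.6, -0.5, -0.2]
opening: 0.0851
gripper_force: 0.0
```

>>> carry_out(increments=[[0,0,0,37,-28,0,1],[0,0,0,37,-28,0,1],[0,0,0,37,-28,0,1],[0,0,0,37,-28,0,1],[0,0,0,37,-28,0,1]])

```text
time: 1.9
eef_pos: [0.4703, -0.3373, 0.2536]
tcp_rot: [3.141, -0.0, 0.252]
wrist_force: [0.8, -0.0, -0.2]
opening: 0.0852
gripper_force: 0.0
```

>>> carry_out(increments=[[0,0,-0.145,0,0,0,1],[0,0,-0.145,0,0,0,1],[0,0,-0.145,0,0,0,1],[0,0,-0.145,0,0,0,1],[0,0,-0.145,0,0,0,1]])

```text
time: 2.4
eef_pos: [0.4693, -0.3388, 0.2535]
tcp_rot: [3.141, 0.0, 0.983]
wrist_force: [0.8, 1.0, -0.4]
opening: 0.0857
gripper_force: 0.0
```

>>> carry_out(increments=[[0,0,-0.145,0,0,0,1],[0,0,-0.145,0,0,0,1],[0,0,-0.145,0,0,0,1],[0,0,0,0,0,0,1]])

```text
time: 2.8
eef_pos: [0.4691, -0.339, 0.2534]
tcp_rot: [3.141, -0.0, 1.411]
wrist_force: [-0.2, 1.1, 0.3]
opening: 0.0856
gripper_force: 0.0
```

>>> carry_out(increments=[[0,0,0,48.7,-2.9,0,1],[0,0,0,48.7,-2.9,0,1],[0,0,0,48.7,-2.9,0,1],[0,0,0,48.7,-2.9,0,1],[0,0,0,48.7,-2.9,0,1]])

```text
time: 3.3
eef_pos: [0.4935, -0.0943, 0.2536]
tcp_rot: [3.141, 0.0, 1.408]
wrist_force: [0.8, 0.4, 0.2]
opening: 0.085
gripper_force: 0.0
```

>>> carry_out(increments=[[0,0,0,48.7,-2.9,0,1],[0,0,0,48.7,-2.9,0,1],[0,0,0,48.7,-2.9,0,1],[0,0,0,48.7,-2.9,0,1],[0,0,0,48.7,-2.9,0,1]])

```text
time: 3.8
eef_pos: [0.5178, 0.1486, 0.2536]
tcp_rot: [3.141, 0.0, 1.408]
wrist_force: [1.5, -0.2, -0.2]
opening: 0.0854
gripper_force: 0.0
```

>>> carry_out(increments=[[0,0,0,48.7,-2.9,0,1],[0,0,0,0,0,0,1],[0,0,0,0,0,0,1]])

```text
time: 4.1
eef_pos: [0.5222, 0.1969, 0.2533]
tcp_rot: [-3.142, -0.0, 1.413]
wrist_force: [-0.9, -0.6, -0.5]
opening: 0.0852
gripper_force: 0.0
```

```bash
python3 - <<'E'
from h import *
s=arm.grab_frame("scene");t=arm.grab_frame("top")
print(arm.observe()["eef_pos"])
def crop(f,r,c,h):
    im=cv2.resize(f["img"][r-h:r+h,c-h:c+h,::-1],(400,400),interpolation=cv2.INTER_CUBIC);return cv2.convertScaleAbs(im,alpha=2.2,beta=0)
cv2.imwrite("pics/d.png",np.hstack([crop(t,195,180,50),crop(s,195,345,50)]))
E
```

```text
[0.52239352 0.19360583 0.25299053]
```

View pics/d.png

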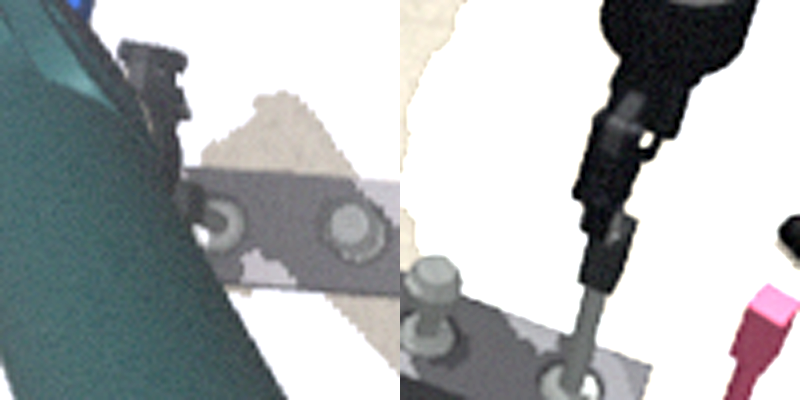

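The fingers straddle the dark handle, which is just below them at about (610,250) in the right half. The pink look-alike is clear, so I'm descending to grip.

>>> carry_out(increments=[[0,0,0,0,0,20,1],[0,0,0,0,0,20,1],[0,0,0,0,0,15,1],[0,0,0,0,0,10,1],[0,0,0,0,0,0,1]])

```text
time: 4.7
eef_pos: [0.5219, 0.193, 0.187]
tcp_rot: [-3.139, 0.002, 1.409]
wrist_force: [-0.8, 0.3, 0.6]
opening: 0.0851
gripper_force: 0.0
```

>>> carry_out(increments=[[0,0,0,0,0,0,-0.2],[0,0,0,0,0,0,-0.3],[0,0,0,0,0,0,-0.4],[0,0,0,0,0,0,-0.5],[0,0,0,0,0,0,-0.6]], grip_force=40)

```text
time: 5.2
eef_pos: [0.523, 0.1955, 0.189]
tcp_rot: [3.14, -0.001, 1.412]
wrist_force: [0.1, -0.4, 3.3]
opening: 0.0239
gripper_force: 38.5
```

>>> carry_out(increments=[[0,0,0,0,0,0,-1],[0,0,0,0,0,0,-1],[0,0,0,0,0,0,-1],[0,0,0,0,0,0,-1],[0,0,0,0,0,0,-1]], grip_force=100)

```text
time: 5.7
eef_pos: [0.523, 0.1955, 0.1891]
tcp_rot: [3.14, -0.001, 1.412]
wrist_force: [-0.4, -0.5, 5.3]
opening: 0.0229
gripper_force: 96.4
```

>>> carry_out(increments=[[0,0,0,0,0,-10,-1],[0,0,0,0,0,-25,-1],[0,0,0,0,0,-35,-1],[0,0,0,0,0,-40,-1],[0,0,0,0,0,-35,-1]])

```text
time: 6.2
eef_pos: [0.5217, 0.195, 0.3346]
tcp_rot: [-3.141, 0.0, 1.412]
wrist_force: [0.3, 1.1, -2.7]
opening: 0.0231
gripper_force: 97.0
```

>>> carry_out(increments=[[0,0,0,-20,5,0,-1],[0,0,0,-42,10,0,-1],[0,0,0,-42,10,0,-1],[0,0,0,-42,10,0,-1],[0,0,0,-42,10,0,-1]])

```text
time: 6.7
eef_pos: [0.536, 0.0008, 0.3329]
tcp_rot: [-3.14, 0.0, 1.412]
wrist_force: [1.7, -0.3, -2.8]
opening: 0.0232
gripper_force: 96.9
```

>>> carry_out(increments=[[0,0,0,-42,10,0,-1],[0,0,0,-42,10,0,-1],[0,0,0,-42,10,0,-1],[0,0,0,-42,10,0,-1],[0,0,0,-25,8,0,-1]])

```text
time: 7.2
eef_pos: [0.5522, -0.2004, 0.3326]
tcp_rot: [-3.139, 0.002, 1.407]
wrist_force: [0.1, -0.7, -4.0]
opening: 0.023
gripper_force: 96.9
```

>>> carry_out(increments=[[0,0,0,0,0,0,-1],[0,0,0,0,0,0,-1],[0,0,0,0,0,0,-1]])

```text
time: 7.5
eef_pos: [0.5536, -0.1937, 0.3329]
tcp_rot: [-3.14, -0.001, 1.414]
wrist_force: [-0.0, 0.4, -2.1]
opening: 0.0232
gripper_force: 96.9
```

```bash
python3 - <<'E'
from h import *
F=[arm.grab_frame("scene"),arm.grab_frame("top")]
o=arm.observe();print(o["eef_pos"],o["tcp_rot"],o["wrist_force"],o["opening"])
for f in F:
    for t in("spinner_tip","spinner_grip","bore_mouth"):
        for d in arm.place_of(f,t)[:2]:print(f["shot"],t,round(d["p"],2),np.round(d["position"],1))
    p=o["eef_pos"]
    print("pred grip/tip/bore",np.round(proj(f,p-[0,0,.003]),1),np.round(proj(f,p-[0,0,.178]),1),np.round(proj(f,[.5553,-.1947,.115]),1))
def crop(f,r,c,h):
    im=cv2.resize(f["img"][r-h:r+h,c-h:c+h,::-1],(400,400),interpolation=cv2.INTER_CUBIC);return cv2.convertScaleAbs(im,alpha=2,beta=0)
cv2.imwrite("pics/e.png",np.hstack([crop(F[0],170,195,50),crop(F[1],185,325,50)]))
E
```

```text
[ 0.55388462 -0.19366415  0.33317603] [-3.14084336e+00 -8.13534226e-04  1.41480571e+00] [-0.2561523   0.10878904 -3.04928513] 0.022753746027634865
7 spinner_tip 0.79 [267.1 369.8]
7 spinner_tip 0.72 [179.6 194.7]
7 spinner_grip 0.75 [225.6 389.3]
7 spinner_grip 0.68 [125.8 190.1]
7 bore_mouth 0.89 [189.5 194.1]
pred grip/tip/bore [125.5 186.9] [178.8 193.9] [189.6 194.7]
8 spinner_tip 0.69 [187.4 328.2]
8 spinner_tip 0.65 [197.5 151.5]
8 spinner_grip 0.76 [173.5 341.8]
8 spinner_grip 0.52 [193.  137.5]
8 bore_mouth 0.9 [186.  329.9]
pred grip/tip/bore [174.3 340.8] [185.8 328.2] [187.4 326.3]
```

View pics/e.png

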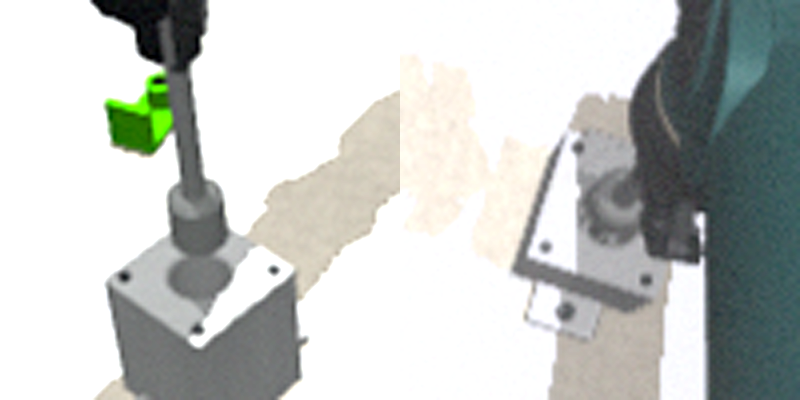

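The left crop shows the socket right above the bore, and the tip and bore columns agree within a pixel. I'll make a small correction and lower gently.

>>> carry_out(increments=[[0,0,0,-0.8,1.6,10,-1],[0,0,0,0,0,15,-1],[0,0,0,0,0,10,-1],[0,0,0,0,0,2,-1],[0,0,0,0,0,0,-1]])

```text
time: 8.4
eef_pos: [0.5552, -0.1967, 0.2956]
tcp_rot: [-3.14, -0.0, 1.412]
wrist_force: [0.6, -0.3, -2.5]
opening: 0.0233
gripper_force: 96.8
```

>>> carry_out(increments=[[0,0,0,0,0,2,-1],[0,0,0,0,0,1,-1],[0,0,0,0,0,1,-1],[0,0,0,0,0,0,-1]])

```text
time: 8.8
eef_pos: [0.5555, -0.1968, 0.2924]
tcp_rot: [3.141, 0.0, 1.412]
wrist_force: [0.5, 0.2, -3.1]
opening: 0.0233
gripper_force: 96.8
```

>>> carry_out(increments=[[0,0,0,1.3,-0.3,0,-1],[0,0,0,0,0,2,-1],[0,0,0,0,0,2,-1],[0,0,0,0,0,2,-1],[0,0,0,0,0,0,-1]])

```text
time: 9.3
eef_pos: [0.5551, -0.1954, 0.2858]
tcp_rot: [-3.141, -0.0, 1.412]
wrist_force: [0.1, -0.3, -2.8]
opening: 0.0229
gripper_force: 96.8
```

```bash
python3 - <<'E'
from h import *
import time
for i in range(3):
    o=arm.observe();print(o["time"],np.round(o["eef_pos"],4),np.round(o["wrist_force"],1),np.round(o["moment"],2))
E
```

```text
9.3 [ 0.5551 -0.1954  0.2858] [ 0.1 -0.3 -2.8] [0.02 0.02 0.02]
9.3 [ 0.5551 -0.1954  0.2858] [ 0.1 -0.3 -2.8] [0.02 0.02 0.02]
9.3 [ 0.5551 -0.1954  0.2858] [ 0.1 -0.3 -2.8] [0.02 0.02 0.02]
```

>>> carry_out(increments=[[0,0,0,0,0,6,-1],[0,0,0,0,0,6,-1],[0,0,0,0,0,6,-1],[0,0,0,0,0,6,-1],[0,0,0,0,0,0,-1]])

```text
time: 9.8
eef_pos: [0.5546, -0.1953, 0.261]
tcp_rot: [-3.139, -0.0, 1.412]
wrist_force: [-1.0, 0.1, -2.8]
opening: 0.0231
gripper_force: 96.8
```

>>> carry_out(increments=[[0,0,0,0,0,7,-1],[0,0,0,0,0,7,-1],[0,0,0,0,0,7,-1],[0,0,0,0,0,7,-1],[0,0,0,0,0,5,-1]])

```text
time: 10.3
eef_pos: [0.5551, -0.1953, 0.2284]
tcp_rot: [-3.141, -0.0, 1.412]
wrist_force: [0.9, -1.1, -2.6]
opening: 0.0231
gripper_force: 97.0
```

>>> carry_out(increments=[[0,0,0,0,0,2,-1],[0,0,0,0,0,1,-1],[0,0,0,0,0,1,-1],[0,0,0,0,0,0,-1]])

```text
time: 10.7
eef_pos: [0.5555, -0.1954, 0.2254]
tcp_rot: [3.141, 0.0, 1.412]
wrist_force: [0.1, -0.2, -2.9]
opening: 0.0231
gripper_force: 97.0
```

>>> carry_out(increments=[[0,0,0,0,0,2,-1],[0,0,0,0,0,2,-1],[0,0,0,0,0,1,-1],[0,0,0,0,0,0,-1]])

```text
time: 11.1
eef_pos: [0.5552, -0.1954, 0.2201]
tcp_rot: [-3.141, -0.0, 1.412]
wrist_force: [0.2, 0.3, -4.0]
opening: 0.0235
gripper_force: 97.0
```

>>> carry_out(increments=[[0,0,0,0,0,1,-1],[0,0,0,0,0,1,-1],[0,0,0,0,0,0,-1],[0,0,0,0,0,0,-1]])

```text
time: 11.5
eef_pos: [0.5555, -0.1954, 0.2185]
tcp_rot: [3.141, 0.0, 1.412]
wrist_force: [0.1, 0.2, -1.5]
opening: 0.0226
gripper_force: 97.0
```

>>> carry_out(increments=[[0,0,0,0,0,1,-1],[0,0,0,0,0,1,-1],[0,0,0,0,0,0,-1],[0,0,0,0,0,0,-1]])

```text
time: 11.9
eef_pos: [0.5556, -0.1954, 0.2167]
tcp_rot: [3.141, 0.0, 1.412]
wrist_force: [-0.5, -0.1, 3.2]
opening: 0.0229
gripper_force: 97.5
```

>>> carry_out(increments=[[0,0,0,0,0,1,-1],[0,0,-0.04,0,0,0,-1],[0,0,-0.04,0,0,0,-1],[0,0,-0.04,0,0,0,-1],[0,0,0,0,0,0,-1]])

```text
time: 12.4
eef_pos: [0.5555, -0.1953, 0.2156]
tcp_rot: [3.141, -0.0, 1.532]
wrist_force: [-0.9, 0.7, 4.5]
opening: 0.0226
gripper_force: 97.6
```

>>> carry_out(increments=[[0,0,-0.04,0,0,0,-1],[0,0,-0.04,0,0,0,-1],[0,0,-0.04,0,0,0,-1],[0,0,0,0,0,0,-1]])

```text
time: 12.8
eef_pos: [0.5554, -0.1953, 0.2155]
tcp_rot: [-3.142, -0.0, 1.651]
wrist_force: [-0.5, 0.8, 4.2]
opening: 0.0228
gripper_force: 97.5
```

```bash
python3 - <<'E'
from h import *
o=arm.observe();print(np.round(o["joint_positions"],2),np.round(o["eef_pos"],4),np.round(o["wrist_force"],1),np.round(o["moment"],2))
E
```

```text
[ 0.5   0.48 -0.33  1.94  0.22  0.75  0.12] [ 0.5554 -0.1953  0.2155] [-0.5  0.8  4.2] [ 0.27  0.5  -0.07]
```

>>> carry_out(increments=[[0,0,-0.04,0,0,0,-1],[0,0,-0.04,0,0,0,-1],[0,0,-0.04,0,0,0,-1],[0,0,0,0,0,0,-1]])

```text
time: 13.2
eef_pos: [0.5553, -0.1952, 0.2154]
tcp_rot: [-3.141, -0.0, 1.77]
wrist_force: [-1.0, 1.4, 4.6]
opening: 0.0231
gripper_force: 97.5
```

>>> carry_out(increments=[[0,0,-0.04,0,0,0,-1],[0,0,-0.04,0,0,0,-1],[0,0,-0.04,0,0,0,-1],[0,0,0,0,0,0,-1]])

```text
time: 13.6
eef_pos: [0.5552, -0.1953, 0.2153]
tcp_rot: [-3.141, -0.0, 1.89]
wrist_force: [-1.3, 0.8, 5.3]
opening: 0.0232
gripper_force: 97.5
```

>>> carry_out(increments=[[0,0,-0.04,0,0,0,-1],[0,0,-0.04,0,0,0,-1],[0,0,-0.04,0,0,0,-1],[0,0,0,0,0,0,-1]])

```text
time: 14.0
eef_pos: [0.5552, -0.1953, 0.2153]
tcp_rot: [-3.141, -0.0, 2.01]
wrist_force: [-1.3, 0.5, 5.0]
opening: 0.0231
gripper_force: 97.6
```

>>> carry_out(increments=[[0,0,-0.04,0,0,0,-1],[0,0,-0.04,0,0,0,-1],[0,0,-0.04,0,0,0,-1],[0,0,0,0,0,0,-1]])

```text
time: 14.4
eef_pos: [0.5552, -0.1953, 0.2153]
tcp_rot: [-3.141, -0.0, 2.13]
wrist_force: [-2.3, 0.9, 4.2]
opening: 0.023
gripper_force: 97.6
```

```bash
python3 - <<'E'
from h import *
o=arm.observe();print(np.round(o["joint_positions"],2),np.round(o["eef_pos"],4),np.round(o["wrist_force"],1),np.round(o["moment"],2))
E
```

```text
[ 0.59  0.5  -0.46  1.94  0.31  0.77  0.52] [ 0.5552 -0.1953  0.2153] [-2.3  0.9  4.2] [ 0.38  0.64 -0.06]
```

>>> carry_out(increments=[[0,0,-0.04,0,0,0,-1],[0,0,-0.04,0,0,0,-1],[0,0,-0.04,0,0,0,-1],[0,0,0,0,0,0,-1]])

```text
time: 14.8
eef_pos: [0.5552, -0.1953, 0.2152]
tcp_rot: [-3.141, -0.0, 2.25]
wrist_force: [-1.5, 0.5, 3.4]
opening: 0.0228
gripper_force: 97.6
```

>>> carry_out(increments=[[0,0,-0.04,0,0,0,-1],[0,0,-0.04,0,0,0,-1],[0,0,-0.04,0,0,0,-1],[0,0,0,0,0,0,-1]])

```text
time: 15.2
eef_pos: [0.5552, -0.1954, 0.2152]
tcp_rot: [-3.141, -0.0, 2.37]
wrist_force: [-1.7, 0.7, 4.7]
opening: 0.0224
gripper_force: 97.6
```

```bash
python3 - <<'E'
from h import *
o=arm.observe();print(np.round(o["joint_positions"],2),np.round(o["eef_pos"],4),np.round(o["wrist_force"],1),np.round(o["moment"],2))
E
```

```text
[ 0.64  0.51 -0.52  1.94  0.35  0.78  0.72] [ 0.5552 -0.1954  0.2152] [-1.7  0.7  4.7] [ 0.32  0.71 -0.05]
```

>>> carry_out(increments=[[0,0,-0.04,0,0,0,-1],[0,0,-0.04,0,0,0,-1],[0,0,-0.04,0,0,0,-1],[0,0,0,0,0,0,-1]])

```text
time: 15.6
eef_pos: [0.5552, -0.1955, 0.2152]
tcp_rot: [-3.141, -0.0, 2.49]
wrist_force: [-2.4, 0.8, 5.9]
opening: 0.0231
gripper_force: 97.6
```

>>> carry_out(increments=[[0,0,-0.04,0,0,0,-1],[0,0,-0.04,0,0,0,-1],[0,0,-0.04,0,0,0,-1],[0,0,0,0,0,0,-1]])

```text
time: 16.0
eef_pos: [0.5552, -0.1955, 0.2152]
tcp_rot: [-3.141, -0.0, 2.61]
wrist_force: [-1.9, -0.1, 4.4]
opening: 0.0228
gripper_force: 97.6
```

>>> carry_out(increments=[[0,0,-0.04,0,0,0,-1],[0,0,-0.04,0,0,0,-1],[0,0,-0.04,0,0,0,-1],[0,0,0,0,0,0,-1]])

```text
time: 16.4
eef_pos: [0.5553, -0.1955, 0.2152]
tcp_rot: [-3.141, -0.0, 2.73]
wrist_force: [-2.0, 0.7, 4.5]
opening: 0.0231
gripper_force: 97.6
```

```bash
python3 - <<'E'
from h import *
o=arm.observe();print(np.round(o["joint_positions"],2),np.round(o["eef_pos"],4),np.round(o["wrist_force"],1),np.round(o["moment"],2))
E
```

```text
[ 0.7   0.53 -0.61  1.94  0.42  0.8   1.01] [ 0.5553 -0.1955  0.2152] [-2.   0.7  4.5] [ 0.22  0.71 -0.05]
```

>>> carry_out(increments=[[0,0,-0.04,0,0,0,-1],[0,0,-0.04,0,0,0,-1],[0,0,-0.04,0,0,0,-1],[0,0,0,0,0,0,-1]])

```text
time: 16.8
eef_pos: [0.5554, -0.1955, 0.2153]
tcp_rot: [-3.142, -0.0, 2.85]
wrist_force: [-1.5, -0.1, 5.3]
opening: 0.0231
gripper_force: 97.6
```

>>> carry_out(increments=[[0,0,-0.04,0,0,0,-1],[0,0,-0.04,0,0,0,-1],[0,0,-0.04,0,0,0,-1],[0,0,0,0,0,0,-1]])

```text
time: 17.2
eef_pos: [0.5554, -0.1955, 0.2153]
tcp_rot: [3.142, 0.0, 2.97]
wrist_force: [-1.2, 0.8, 4.8]
opening: 0.0228
gripper_force: 97.6
```

```bash
python3 - <<'E'
from h import *
o=arm.observe();print(np.round(o["joint_positions"],2),np.round(o["eef_pos"],4),np.round(o["wrist_force"],1),np.round(o["moment"],2))
E
```

```text
[ 0.74  0.55 -0.68  1.93  0.46  0.82  1.21] [ 0.5554 -0.1955  0.2153] [-1.2  0.8  4.8] [ 0.22  0.72 -0.11]
```

>>> carry_out(increments=[[0,0,0,0,0,-3,-1],[0,0,0,0,0,-3,-1],[0,0,0,0,0,0,-1],[0,0,0,0,0,0,-1]])

```text
time: 17.6
eef_pos: [0.5553, -0.1957, 0.2208]
tcp_rot: [-3.142, 0.0, 2.971]
wrist_force: [0.3, 1.1, -2.2]
opening: 0.023
gripper_force: 96.9
```

```bash
cat > o.py <<'E'
from h import *
o=arm.observe();print(np.round(o["eef_pos"],4),np.round(o["tcp_rot"],3),np.round(o["wrist_force"],1),np.round(o["moment"],2))
E
python3 o.py
```

```text
[ 0.5553 -0.1957  0.2208] [-3.142  0.     2.971] [ 0.3  1.1 -2.2] [-0.02 -0.   -0.02]
```

>>> carry_out(increments=[[0,0,0,0.5,0,0,-1],[0,0,0,0.5,0,0,-1],[0,0,0,0,0,0,-1]])

```text
time: 17.9
eef_pos: [0.5542, -0.1952, 0.2211]
tcp_rot: [3.142, -0.0, 2.972]
wrist_force: [0.4, 0.8, -3.3]
opening: 0.0226
gripper_force: 96.9
```

```bash
python3 o.py
```

```text
[ 0.5542 -0.1952  0.2211] [ 3.142 -0.     2.972] [ 0.4  0.8 -3.3] [-0.01 -0.05  0.  ]
```

>>> carry_out(increments=[[0,0,0,0.5,0,0,-1],[0,0,0,0,0,0,-1]])

```text
time: 18.1
eef_pos: [0.5538, -0.1951, 0.2213]
tcp_rot: [-3.142, -0.0, 2.972]
wrist_force: [-0.6, 0.3, -2.5]
opening: 0.0232
gripper_force: 96.9
```

```bash
python3 o.py
```

```text
[ 0.5538 -0.1951  0.2213] [-3.142 -0.     2.972] [-0.6  0.3 -2.5] [ 0.02  0.01 -0.01]
```

>>> carry_out(increments=[[0,0,0,0.5,0,0,-1],[0,0,0,0.5,0,0,-1],[0,0,0,0,0,0,-1]])

```text
time: 18.4
eef_pos: [0.5528, -0.195, 0.2213]
tcp_rot: [-3.142, -0.0, 2.972]
wrist_force: [0.3, 0.5, -3.9]
opening: 0.0232
gripper_force: 96.9
```

```bash
python3 o.py
```

```text
[ 0.5528 -0.195   0.2213] [-3.142 -0.     2.972] [ 0.3  0.5 -3.9] [ 0.02  0.01 -0.01]
```

>>> carry_out(increments=[[0,0,0,0.5,0,0,-1],[0,0,0,0,0,0,-1]])

```text
time: 18.6
eef_pos: [0.5523, -0.1949, 0.2213]
tcp_rot: [-3.142, -0.0, 2.972]
wrist_force: [0.4, -0.1, -3.8]
opening: 0.023
gripper_force: 96.9
```

```bash
python3 o.py
```

```text
[ 0.5523 -0.1949  0.2213] [-3.142 -0.     2.972] [ 0.4 -0.1 -3.8] [0.04 0.   0.02]
```

>>> carry_out(increments=[[0,0,0,0.5,0,0,-1],[0,0,0,0,0,0,-1]])

```text
time: 18.8
eef_pos: [0.5518, -0.1948, 0.2213]
tcp_rot: [-3.142, -0.0, 2.972]
wrist_force: [-0.3, -0.3, -3.3]
opening: 0.0228
gripper_force: 96.9
```

```bash
python3 o.py
```

```text
[ 0.5518 -0.1948  0.2213] [-3.142 -0.     2.972] [-0.3 -0.3 -3.3] [ 0.    0.02 -0.02]
```

>>> carry_out(increments=[[0,0,0,0.5,0,0,-1],[0,0,0,0,0,0,-1]])

```text
time: 19.0
eef_pos: [0.5516, -0.1948, 0.2213]
tcp_rot: [3.142, 0.0, 2.972]
wrist_force: [0.8, 0.4, -3.1]
opening: 0.023
gripper_force: 96.9
```

```bash
python3 o.py
```

```text
[ 0.5516 -0.1948  0.2213] [3.142 0.    2.972] [ 0.8  0.4 -3.1] [-0.01 -0.07  0.  ]
```

>>> carry_out(increments=[[0,0,0,0.5,0,0,-1],[0,0,0,0,0,0,-1]])

```text
time: 19.2
eef_pos: [0.5512, -0.1947, 0.2214]
tcp_rot: [3.142, 0.001, 2.972]
wrist_force: [0.5, -0.6, -3.1]
opening: 0.0228
gripper_force: 96.8
```

```bash
python3 o.py
```

```text
[ 0.5512 -0.1947  0.2214] [3.142e+00 1.000e-03 2.972e+00] [ 0.5 -0.6 -3.1] [-0.03 -0.23 -0.  ]
```

>>> carry_out(increments=[[0,0,0,0.5,0,0,-1],[0,0,0,0,0,0,-1]])

```text
time: 19.4
eef_pos: [0.5509, -0.1947, 0.2215]
tcp_rot: [3.142, 0.001, 2.972]
wrist_force: [1.7, -0.5, -3.1]
opening: 0.0234
gripper_force: 96.8
```

```bash
python3 o.py
```

```text
[ 0.5509 -0.1947  0.2215] [3.142e+00 1.000e-03 2.972e+00] [ 1.7 -0.5 -3.1] [-0.12 -0.38 -0.06]
```

>>> carry_out(increments=[[0,0,0,-3,0,0,-1],[0,0,0,0,1,0,-1],[0,0,0,0,0,0,-1]])

```text
time: 19.7
eef_pos: [0.5533, -0.1937, 0.2211]
tcp_rot: [3.141, -0.001, 2.972]
wrist_force: [0.1, 1.0, -3.1]
opening: 0.0231
gripper_force: 97.0
```

```bash
python3 o.py
```

```text
[ 0.5533 -0.1937  0.2211] [ 3.141e+00 -1.000e-03  2.972e+00] [ 0.1  1.  -3.1] [0.01 0.06 0.01]
```

>>> carry_out(increments=[[0,0,0,0,0.6,0,-1],[0,0,0,0,0,0,-1]])

```text
time: 19.9
eef_pos: [0.5534, -0.1935, 0.2212]
tcp_rot: [-3.141, -0.001, 2.972]
wrist_force: [0.3, -1.1, -2.3]
opening: 0.0231
gripper_force: 96.9
```

```bash
python3 o.py
```

```text
[ 0.5534 -0.1935  0.2212] [-3.141e+00 -1.000e-03  2.972e+00] [ 0.3 -1.1 -2.3] [-0.05 -0.01  0.  ]
```

>>> carry_out(increments=[[0,0,0,0,0.6,0,-1],[0,0,0,0,0,0,-1]])

```text
time: 20.1
eef_pos: [0.5534, -0.1933, 0.2212]
tcp_rot: [-3.141, -0.001, 2.972]
wrist_force: [0.3, -0.7, -3.0]
opening: 0.0229
gripper_force: 97.0
```

```bash
python3 o.py
```

```text
[ 0.5534 -0.1933  0.2212] [-3.141e+00 -1.000e-03  2.972e+00] [ 0.3 -0.7 -3. ] [-0.32  0.13  0.05]
```

>>> carry_out(increments=[[0,0,0,0,0.6,0,-1],[0,0,0,0,0,0,-1]])

```text
time: 20.3
eef_pos: [0.5535, -0.193, 0.2212]
tcp_rot: [-3.14, -0.001, 2.972]
wrist_force: [-0.4, -2.4, -2.5]
opening: 0.0232
gripper_force: 97.1
```

```bash
python3 o.py
```

```text
[ 0.5535 -0.193   0.2212] [-3.140e+00 -1.000e-03  2.972e+00] [-0.4 -2.4 -2.5] [-0.72  0.33  0.02]
```

>>> carry_out(increments=[[0,0,0,0,-2,0,-1],[0,0,0,0,-2,0,-1],[0,0,0,0,0,0,-1]])

```text
time: 20.6
eef_pos: [0.5535, -0.1961, 0.2213]
tcp_rot: [3.141, 0.0, 2.972]
wrist_force: [0.9, 0.7, -3.5]
opening: 0.0227
gripper_force: 97.0
```

```bash
python3 o.py
```

```text
[ 0.5535 -0.1961  0.2213] [3.141 0.    2.972] [ 0.9  0.7 -3.5] [-0.06 -0.03 -0.02]
```

>>> carry_out(increments=[[0,0,0,0,-0.6,0,-1],[0,0,0,0,0,0,-1]])

```text
time: 20.8
eef_pos: [0.5532, -0.1967, 0.2213]
tcp_rot: [3.141, 0.0, 2.972]
wrist_force: [-0.4, -0.0, -3.0]
opening: 0.0234
gripper_force: 97.0
```

```bash
python3 o.py
```

```text
[ 0.5532 -0.1967  0.2213] [3.141 0.    2.972] [-0.4 -0.  -3. ] [ 0.01 -0.02 -0.01]
```

>>> carry_out(increments=[[0,0,0,0,-0.6,0,-1],[0,0,0,0,0,0,-1]])

```text
time: 21.0
eef_pos: [0.553, -0.1974, 0.2213]
tcp_rot: [3.142, -0.0, 2.972]
wrist_force: [0.1, -0.3, -3.0]
opening: 0.0232
gripper_force: 97.0
```

```bash
python3 o.py
```

```text
[ 0.553  -0.1974  0.2213] [ 3.142 -0.     2.972] [ 0.1 -0.3 -3. ] [-0.03 -0.01 -0.03]
```

>>> carry_out(increments=[[0,0,0,0,-0.6,0,-1],[0,0,0,0,0,0,-1]])

```text
time: 21.2
eef_pos: [0.5529, -0.1981, 0.2213]
tcp_rot: [-3.141, -0.0, 2.972]
wrist_force: [-0.3, 0.1, -2.8]
opening: 0.0232
gripper_force: 97.0
```

```bash
python3 o.py
```

```text
[ 0.5529 -0.1981  0.2213] [-3.141 -0.     2.972] [-0.3  0.1 -2.8] [-0.02 -0.02  0.03]
```

>>> carry_out(increments=[[0,0,0,0,-0.5,0,-1],[0,0,0,0,0,0,-1]])

```text
time: 21.4
eef_pos: [0.5528, -0.1986, 0.2213]
tcp_rot: [-3.142, -0.0, 2.972]
wrist_force: [-1.0, -0.2, -3.1]
opening: 0.0228
gripper_force: 97.0
```

```bash
python3 o.py
```

```text
[ 0.5528 -0.1986  0.2213] [-3.142 -0.     2.972] [-1.  -0.2 -3.1] [ 0.07 -0.02 -0.  ]
```

>>> carry_out(increments=[[0,0,0,0,-0.5,0,-1],[0,0,0,0,0,0,-1]])

```text
time: 21.6
eef_pos: [0.5527, -0.1991, 0.2213]
tcp_rot: [-3.142, -0.0, 2.972]
wrist_force: [-0.9, -0.1, -3.0]
opening: 0.0228
gripper_force: 97.0
```

```bash
python3 o.py
```

```text
[ 0.5527 -0.1991  0.2213] [-3.142 -0.     2.972] [-0.9 -0.1 -3. ] [-0.01  0.02  0.  ]
```

>>> carry_out(increments=[[0,0,0,0,-0.5,0,-1],[0,0,0,0,0,0,-1]])

```text
time: 21.8
eef_pos: [0.5526, -0.1996, 0.2213]
tcp_rot: [-3.141, -0.0, 2.972]
wrist_force: [-1.0, -0.2, -2.5]
opening: 0.0226
gripper_force: 97.0
```

```bash
python3 o.py
```

```text
[ 0.5526 -0.1996  0.2213] [-3.141 -0.     2.972] [-1.  -0.2 -2.5] [-0.05 -0.01  0.03]
```

```bash
python3 - <<'E'
from h import *
F=[arm.grab_frame("scene"),arm.grab_frame("top")]
o=arm.observe();p=o["eef_pos"];print(p)
ims=[]
for f,r,c in((F[0],150,195),(F[1],185,325)):
    h=40
    im=cv2.convertScaleAbs(cv2.resize(f["img"][r-h:r+h,c-h:c+h,::-1],(400,400),interpolation=cv2.INTER_CUBIC),alpha=2)
    for a,b in((p-[0,0,.03],p-[0,0,.105]),):
        q=[tuple(np.int32(np.round((proj(f,v)[::-1]-[c-h,r-h]+.5)*5))) for v in(a,b)];cv2.line(im,tuple(map(int,q[0])),tuple(map(int,q[1])),(0,0,255),1)
    ims.append(im)
cv2.imwrite("pics/g.png",np.hstack(ims))
E
```

```text
[ 0.55264718 -0.19952597  0.22128653]
```

View pics/g.png

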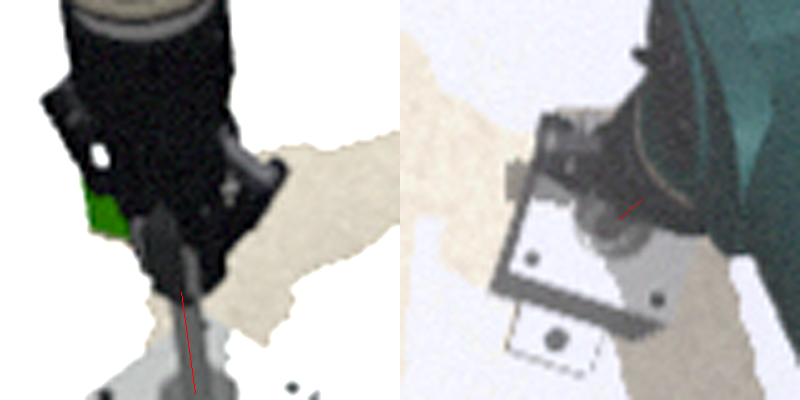

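>>> carry_out(increments=[[0,0,0,0,-0.5,0,-1],[0,0,0,0,0,0,-1]])

```text
time: 22.1
eef_pos: [0.5526, -0.2001, 0.2213]
tcp_rot: [-3.141, 0.0, 2.972]
wrist_force: [-0.1, 0.1, -2.3]
opening: 0.0228
gripper_force: 97.0
```

```bash
python3 o.py
```

```text
[ 0.5526 -0.2001  0.2213] [-3.141  0.     2.972] [-0.1  0.1 -2.3] [ 0.02  0.   -0.04]
```

>>> carry_out(increments=[[0,0,0,0,-0.5,0,-1],[0,0,0,0,0,0,-1]])

```text
time: 22.3
eef_pos: [0.5525, -0.2006, 0.2213]
tcp_rot: [-3.142, -0.0, 2.972]
wrist_force: [-0.1, -0.6, -2.7]
opening: 0.0229
gripper_force: 97.0
```

```bash
python3 o.py
```

```text
[ 0.5525 -0.2006  0.2213] [-3.142 -0.     2.972] [-0.1 -0.6 -2.7] [ 0.02  0.06 -0.03]
```

>>> carry_out(increments=[[0,0,0,0,-0.5,0,-1],[0,0,0,0,0,0,-1]])

```text
time: 22.5
eef_pos: [0.5524, -0.2011, 0.2213]
tcp_rot: [-3.142, -0.0, 2.972]
wrist_force: [0.6, -1.1, -2.8]
opening: 0.0232
gripper_force: 97.0
```

```bash
python3 o.py
```

```text
[ 0.5524 -0.2011  0.2213] [-3.142 -0.     2.972] [ 0.6 -1.1 -2.8] [-0.02  0.   -0.02]
```

```bash
python3 - <<'E'
from h import *
F=[arm.grab_frame("scene"),arm.grab_frame("top")]
o=arm.observe();p=o["eef_pos"];print(p)
ims=[]
for f,r,c in((F[0],182,193),(F[1],188,324)):
    h=18;k=400/(2*h)
    im=cv2.convertScaleAbs(cv2.resize(f["img"][r-h:r+h,c-h:c+h,::-1],(400,400),interpolation=cv2.INTER_CUBIC),alpha=2.3)
    P=lambda v:tuple(int(x) for x in np.round((proj(f,v)[::-1]-[c-h,r-h]+.5)*k))
    cv2.line(im,P(p-[0,0,.03]),P(p-[0,0,.105]),(0,0,255),1)
    for t in np.linspace(0,6.28,60):
        cv2.circle(im,P(np.array([.5553+.021*np.cos(t),-.1947+.021*np.sin(t),.115])),1,(0,255,0),-1)
    ims.append(im)
cv2.imwrite("pics/i.png",np.hstack(ims))
E
```

```text
[ 0.55237213 -0.20100551  0.2212919 ]
```

View pics/i.png

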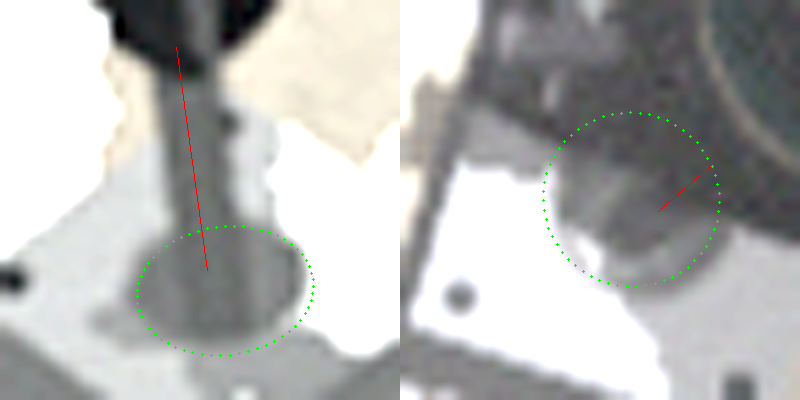

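The shaft sits inside the bore ellipse (scene crop centre about (220,285)), slightly right of the TCP line. The jaws may be floating along their closing axis, so I'll test that by measuring shaft columns before and after a shift in y.

```bash
cat > sh.py <<'E'
from h import *
f=arm.grab_frame("scene");g=cv2.cvtColor(f["img"],cv2.COLOR_RGB2GRAY).astype(float)
p=arm.observe()["eef_pos"]
# shaft: dark strip vs bright housing/background, subpixel edges by gradient extremum centroid
for r in range(173,181):
    c0=proj(f,p-[0,0,.03+ .075*(r-168.5)/20.])[1]
    row=cv2.GaussianBlur(g,(0,0),.7)[r];d=np.diff(row);c=np.arange(len(d))+.5
    L=(c>c0-7)&(c<c0);R=(c>c0)&(c<c0+7)
    a=np.clip(-d,0,None);b=np.clip(d,0,None)
    print(r,np.round(row[int(c0)-6:int(c0)+8]).astype(int),round((c*a)[L].sum()/a[L].sum(),2),round((c*b)[R].sum()/b[R].sum(),2))
print(p)
E
python3 sh.py
```

```text
173 [148 124 109 104  88  63  51  49  50  49  55  71  89 100] 186.96 195.37
174 [124 109 104  90  66  51  49  50  48  47  54  74  92 101] 187.0 195.98
175 [114 105 103  92  69  52  49  50  49  46  50  71  91  98] 187.21 196.02
176 [107 104 103  95  74  53  48  49  49  49  59  81  95  98] 187.71 195.61
177 [105 103 102  96  76  54  48  49  49  51  67  87  97  98] 188.84 195.56
178 [103 102 100  96  79  56  49  49  49  51  66  86  97  98] 188.95 195.88
179 [101 100  99  97  82  60  50  49  49  50  62  83  96 101] 189.25 196.37
180 [ 99  98  99  97  83  62  50  49  49  50  60  82  97 103] 189.42 196.43
[ 0.5523897  -0.2010104   0.22131424]
```

>>> carry_out(increments=[[0,0,0,0,1.5,0,-1],[0,0,0,0,1.5,0,-1],[0,0,0,0,1,0,-1],[0,0,0,0,0,0,-1]])

```text
time: 23.05
eef_pos: [0.5531, -0.1966, 0.2213]
tcp_rot: [3.141, 0.0, 2.972]
wrist_force: [0.3, -0.0, -2.8]
opening: 0.0233
gripper_force: 97.0
```

```bash
python3 sh.py; python3 o.py
```

```text
173 [109 106 105  93  70  51  48  48  49  54  76  98 106 106] 188.67 196.03
174 [112 106 107  98  76  53  49  50  49  51  69  90 101 104] 188.47 196.34
175 [110 105 105 100  79  54  49  49  49  50  65  86  97 100] 189.73 196.62
176 [107 103 102  98  79  56  48  49  49  51  64  85  97  98] 189.84 196.71
177 [104 102 101  96  80  57  49  50  49  50  62  84  97  98] 189.95 196.9
178 [103 101 100  97  82  60  49  49  50  50  60  82  96  98] 190.13 197.01
179 [ 99  99  97  85  63  50  49  49  50  57  80  96  99 106] 190.41 197.1
180 [ 99  99  98  88  68  52  49  49  49  55  77  96 100 106] 190.68 197.16
[ 0.55310014 -0.19684942  0.22129406]
[ 0.5531 -0.1968  0.2213] [ 3.142 -0.     2.972] [-0.4  0.9 -2.5] [ 0.02  0.01 -0.02]
```

>>> carry_out(increments=[[0,0,0,0,1,0,-1],[0,0,0,0,0,0,-1]])

```text
time: 23.3
eef_pos: [0.5533, -0.1959, 0.2213]
tcp_rot: [3.141, -0.0, 2.972]
wrist_force: [-0.4, 1.2, -3.5]
opening: 0.0231
gripper_force: 97.0
```

```bash
python3 o.py
```

```text
[ 0.5533 -0.1959  0.2213] [ 3.141 -0.     2.972] [-0.4  1.2 -3.5] [-0.03  0.   -0.04]
```

>>> carry_out(increments=[[0,0,0,0,1,0,-1],[0,0,0,0,0,0,-1]])

```text
time: 23.5
eef_pos: [0.5534, -0.1949, 0.2213]
tcp_rot: [3.141, 0.0, 2.972]
wrist_force: [0.1, -0.4, -3.2]
opening: 0.0229
gripper_force: 97.0
```

```bash
python3 o.py
```

```text
[ 0.5534 -0.1949  0.2213] [3.141 0.    2.972] [ 0.1 -0.4 -3.2] [-0.02  0.06  0.02]
```

>>> carry_out(increments=[[0,0,0,0,1,0,-1],[0,0,0,0,0,0,-1]])

```text
time: 23.7
eef_pos: [0.5536, -0.1939, 0.2213]
tcp_rot: [3.141, 0.0, 2.972]
wrist_force: [0.2, -0.5, -3.2]
opening: 0.023
gripper_force: 97.0
```

```bash
python3 o.py
```

```text
[ 0.5536 -0.1939  0.2213] [3.141 0.    2.972] [ 0.2 -0.5 -3.2] [ 0.02 -0.01 -0.02]
```

>>> carry_out(increments=[[0,0,0,0,-2.5,0,-1],[0,0,0,0,-2.5,0,-1],[0,0,0,0,-2.5,0,-1],[0,0,0,0,0,0,-1]])

```text
time: 24.1
eef_pos: [0.5522, -0.2021, 0.2213]
tcp_rot: [-3.141, 0.0, 2.971]
wrist_force: [1.0, 0.1, -3.4]
opening: 0.0229
gripper_force: 96.9
```

```bash
python3 o.py
```

```text
[ 0.5522 -0.2021  0.2213] [-3.141  0.     2.971] [ 1.   0.1 -3.4] [ 0.09  0.01 -0.04]
```

>>> carry_out(increments=[[0,0,0,0,-1,0,-1],[0,0,0,0,0,0,-1]])

```text
time: 24.3
eef_pos: [0.5522, -0.2024, 0.2213]
tcp_rot: [3.141, 0.0, 2.972]
wrist_force: [0.7, 0.2, -2.4]
opening: 0.023
gripper_force: 96.9
```

```bash
python3 o.py
```

```text
[ 0.5522 -0.2024  0.2213] [3.141 0.    2.972] [ 0.7  0.2 -2.4] [ 0.1  -0.05  0.03]
```

>>> carry_out(increments=[[0,0,0,0,-1,0,-1],[0,0,0,0,0,0,-1]])

```text
time: 24.5
eef_pos: [0.5522, -0.2029, 0.2213]
tcp_rot: [3.141, 0.0, 2.972]
wrist_force: [-0.2, 1.2, -3.1]
opening: 0.0226
gripper_force: 96.9
```

```bash
python3 o.py
```

```text
[ 0.5522 -0.2029  0.2213] [3.141 0.    2.972] [-0.2  1.2 -3.1] [ 0.53 -0.12  0.04]
```

>>> carry_out(increments=[[0,0,0,0,-1,0,-1],[0,0,0,0,0,0,-1]])

```text
time: 24.7
eef_pos: [0.5522, -0.2033, 0.2214]
tcp_rot: [3.14, 0.001, 2.972]
wrist_force: [1.3, 2.6, -3.3]
opening: 0.0226
gripper_force: 97.0
```

```bash
python3 o.py
```

```text
[ 0.5522 -0.2033  0.2214] [3.140e+00 1.000e-03 2.972e+00] [ 1.3  2.6 -3.3] [ 1.1  -0.25  0.02]
```

>>> carry_out(increments=[[0,0,0,0,3,0,-1],[0,0,0,0,2.5,0,-1],[0,0,0,2,0.7,0,-1],[0,0,0,0,0,0,-1]])

```text
time: 25.1
eef_pos: [0.5502, -0.1983, 0.2212]
tcp_rot: [-3.141, -0.001, 2.972]
wrist_force: [0.6, 0.7, -3.3]
opening: 0.0232
gripper_force: 97.0
```

```bash
python3 o.py
```

```text
[ 0.5502 -0.1983  0.2212] [-3.141e+00 -1.000e-03  2.972e+00] [ 0.6  0.7 -3.3] [-0.05 -0.01 -0.05]
```

>>> carry_out(increments=[[0,0,0,1,0,0,-1],[0,0,0,0,0,0,-1]])

```text
time: 25.3
eef_pos: [0.5496, -0.1982, 0.2213]
tcp_rot: [-3.141, -0.0, 2.971]
wrist_force: [0.1, 0.0, -2.1]
opening: 0.0228
gripper_force: 97.0
```

```bash
python3 o.py
```

```text
[ 0.5496 -0.1982  0.2213] [-3.141 -0.     2.971] [ 0.1  0.  -2.1] [ 0.02 -0.02 -0.03]
```

>>> carry_out(increments=[[0,0,0,1,0,0,-1],[0,0,0,0,0,0,-1]])

```text
time: 25.5
eef_pos: [0.5488, -0.1978, 0.2213]
tcp_rot: [-3.141, -0.0, 2.972]
wrist_force: [-0.0, 0.9, -2.9]
opening: 0.023
gripper_force: 97.0
```

```bash
python3 o.py
```

```text
[ 0.5488 -0.1978  0.2213] [-3.141 -0.     2.972] [-0.   0.9 -2.9] [-0.01  0.   -0.  ]
```

>>> carry_out(increments=[[0,0,0,1,0,0,-1],[0,0,0,0,0,0,-1]])

```text
time: 25.7
eef_pos: [0.5483, -0.1976, 0.2214]
tcp_rot: [3.142, 0.001, 2.972]
wrist_force: [0.7, -0.4, -3.7]
opening: 0.0228
gripper_force: 96.9
```

```bash
python3 o.py
```

```text
[ 0.5483 -0.1976  0.2214] [3.142e+00 1.000e-03 2.972e+00] [ 0.7 -0.4 -3.7] [-0.07 -0.24 -0.05]
```

>>> carry_out(increments=[[0,0,0,1,0,0,-1],[0,0,0,0,0,0,-1]])

```text
time: 25.9
eef_pos: [0.5478, -0.1974, 0.2215]
tcp_rot: [3.141, 0.002, 2.972]
wrist_force: [1.8, 0.3, -4.7]
opening: 0.0233
gripper_force: 96.8
```

```bash
python3 o.py
```

```text
[ 0.5478 -0.1974  0.2215] [3.141e+00 2.000e-03 2.972e+00] [ 1.8  0.3 -4.7] [-0.21 -0.72 -0.03]
```

>>> carry_out(increments=[[0,0,0,1,0,0,-1],[0,0,0,0,0,0,-1]])

```text
time: 26.1
eef_pos: [0.5471, -0.1973, 0.2216]
tcp_rot: [3.141, 0.003, 2.972]
wrist_force: [3.5, -0.0, -5.4]
opening: 0.0233
gripper_force: 96.7
```

```bash
python3 o.py
```

```text
[ 0.5471 -0.1973  0.2216] [3.141e+00 3.000e-03 2.972e+00] [ 3.5 -0.  -5.4] [-0.23 -1.27  0.01]
```

>>> carry_out(increments=[[0,0,0,-5,0,0,-1],[0,0,0,-5,-0.3,0,-1],[0,0,0,0,0,0,-1]])

```text
time: 26.4
eef_pos: [0.5558, -0.1991, 0.2211]
tcp_rot: [3.142, -0.001, 2.972]
wrist_force: [-0.2, 0.3, -3.7]
opening: 0.023
gripper_force: 97.0
```

```bash
python3 o.py
```

```text
[ 0.5558 -0.1991  0.2211] [ 3.142e+00 -1.000e-03  2.972e+00] [-0.2  0.3 -3.7] [-0.02  0.02  0.03]
```

>>> carry_out(increments=[[0,0,0,-1,0,0,-1],[0,0,0,0,0,0,-1]])

```text
time: 26.6
eef_pos: [0.5563, -0.1992, 0.2211]
tcp_rot: [-3.142, -0.001, 2.972]
wrist_force: [0.0, -0.0, -2.1]
opening: 0.0229
gripper_force: 97.0
```

```bash
python3 o.py
```

```text
[ 0.5563 -0.1992  0.2211] [-3.142e+00 -1.000e-03  2.972e+00] [ 0.  -0.  -2.1] [0.05 0.02 0.  ]
```

>>> carry_out(increments=[[0,0,0,-1,0,0,-1],[0,0,0,0,0,0,-1]])

```text
time: 26.8
eef_pos: [0.5574, -0.1994, 0.2212]
tcp_rot: [-3.142, -0.001, 2.972]
wrist_force: [-0.1, -0.6, -2.9]
opening: 0.0233
gripper_force: 97.0
```

```bash
python3 o.py
```

```text
[ 0.5574 -0.1994  0.2212] [-3.142e+00 -1.000e-03  2.972e+00] [-0.1 -0.6 -2.9] [ 0.07  0.09 -0.02]
```

>>> carry_out(increments=[[0,0,0,-1,0,0,-1],[0,0,0,0,0,0,-1]])

```text
time: 27.0
eef_pos: [0.5581, -0.1995, 0.2211]
tcp_rot: [-3.142, -0.002, 2.972]
wrist_force: [-0.8, 0.4, -3.2]
opening: 0.0233
gripper_force: 97.0
```

```bash
python3 o.py
```

```text
[ 0.5581 -0.1995  0.2211] [-3.142e+00 -2.000e-03  2.972e+00] [-0.8  0.4 -3.2] [ 0.12  0.37 -0.02]
```

>>> carry_out(increments=[[0,0,0,3,0.3,0,-1],[0,0,0,2.6,0.4,0,-1],[0,0,0,0,0,0,-1]])

```text
time: 27.3
eef_pos: [0.5529, -0.1979, 0.2213]
tcp_rot: [-3.141, -0.0, 2.972]
wrist_force: [0.4, -0.1, -2.7]
opening: 0.0232
gripper_force: 97.1
```

```bash
python3 o.py
```

```text
[ 0.5529 -0.1979  0.2213] [-3.141 -0.     2.972] [ 0.4 -0.1 -2.7] [-0.   -0.05 -0.02]
```

>>> carry_out(increments=[[0,0,0,0,0,2,-1],[0,0,0,0,0,2,-1],[0,0,0,0,0,2,-1],[0,0,0,0,0,0,-1]])

```text
time: 27.7
eef_pos: [0.554, -0.1981, 0.2159]
tcp_rot: [-3.141, 0.001, 2.972]
wrist_force: [-0.5, -0.4, 4.6]
opening: 0.0231
gripper_force: 97.5
```

```bash
python3 o.py
```

```text
[ 0.554  -0.1981  0.2159] [-3.141e+00  1.000e-03  2.972e+00] [-0.5 -0.4  4.6] [-0.02  0.23  0.02]
```

>>> carry_out(increments=[[0,0,-0.04,0,0,0,-1],[0,0,-0.04,0,0,0,-1],[0,0,-0.04,0,0,0,-1],[0,0,0,0,0,0,-1]])

```text
time: 28.1
eef_pos: [0.554, -0.198, 0.216]
tcp_rot: [-3.142, 0.001, 3.092]
wrist_force: [-0.7, 0.3, 3.8]
opening: 0.0229
gripper_force: 97.5
```

```bash
python3 o.py
```

```text
[ 0.554 -0.198  0.216] [-3.142e+00  1.000e-03  3.092e+00] [-0.7  0.3  3.8] [ 0.01  0.17 -0.03]
```

>>> carry_out(increments=[[0,0,-0.04,1,0,0,-1],[0,0,-0.04,0,0,0,-1],[0,0,-0.04,0,0,0,-1],[0,0,0,0,0,0,-1]])

```text
time: 28.5
eef_pos: [0.5534, -0.1979, 0.2159]
tcp_rot: [-3.142, 0.002, -3.072]
wrist_force: [0.8, 0.9, 3.1]
opening: 0.0232
gripper_force: 97.5
```

```bash
python3 o.py
```

```text
[ 0.5534 -0.1979  0.2159] [-3.142e+00  2.000e-03 -3.072e+00] [0.8 0.9 3.1] [ 0.04 -0.11 -0.04]
```

>>> carry_out(increments=[[0,0,-0.04,0,0,0,-1],[0,0,-0.04,0,0,0,-1],[0,0,-0.04,0,0,0,-1],[0,0,0,0,0,0,-1]])

```text
time: 28.9
eef_pos: [0.5532, -0.1978, 0.2158]
tcp_rot: [-3.141, 0.002, -2.953]
wrist_force: [0.5, 0.4, 4.4]
opening: 0.0229
gripper_force: 97.5
```

>>> carry_out(increments=[[0,0,-0.04,0,0,0,-1],[0,0,-0.04,0,0,0,-1],[0,0,-0.04,0,0,0,-1],[0,0,0,0,0,0,-1]])

```text
time: 29.3
eef_pos: [0.5529, -0.1978, 0.2156]
tcp_rot: [-3.141, 0.001, -2.833]
wrist_force: [0.4, 1.0, 4.0]
opening: 0.0229
gripper_force: 97.5
```

```bash
python3 o.py
```

```text
[ 0.5529 -0.1978  0.2156] [-3.141e+00  1.000e-03 -2.833e+00] [0.4 1.  4. ] [ 0.05 -0.13 -0.07]
```

>>> carry_out(increments=[[0,0,-0.045,0,0,0,-1],[0,0,-0.045,0,0,0,-1],[0,0,-0.045,0,0,0,-1],[0,0,0,0,0,0,-1]])

```text
time: 29.7
eef_pos: [0.5525, -0.198, 0.2153]
tcp_rot: [-3.141, 0.0, -2.698]
wrist_force: [0.8, -0.0, 2.8]
opening: 0.0228
gripper_force: 97.8
```

>>> carry_out(increments=[[0,0,-0.045,0,0,0,-1],[0,0,-0.045,0,0,0,-1],[0,0,-0.045,0,0,0,-1],[0,0,0,0,0,0,-1]])

```text
time: 30.1
eef_pos: [0.552, -0.1982, 0.2143]
tcp_rot: [3.141, -0.0, -2.563]
wrist_force: [1.5, -0.2, -3.3]
opening: 0.0224
gripper_force: 97.1
```

```bash
python3 o.py
```

```text
[ 0.552  -0.1982  0.2143] [ 3.141 -0.    -2.563] [ 1.5 -0.2 -3.3] [-0.05 -0.57 -0.03]
```

The force fell off (+4 to −3.3 N), so the corners are engaged. I'm recentring slightly and going down.

>>> carry_out(increments=[[0,0,0,-0.7,-0.4,1,-1],[0,0,0,0,0,2,-1],[0,0,0,0,0,2,-1],[0,0,0,0,0,0,-1]])

```text
time: 30.5
eef_pos: [0.5526, -0.198, 0.2097]
tcp_rot: [3.141, -0.001, -2.562]
wrist_force: [-0.1, -0.1, -2.2]
opening: 0.0229
gripper_force: 97.2
```

```bash
python3 o.py
```

```text
[ 0.5526 -0.198   0.2097] [ 3.141e+00 -1.000e-03 -2.562e+00] [-0.1 -0.1 -2.2] [-0.17 -0.15  0.03]
```

>>> carry_out(increments=[[0,0,0,0,0,1.5,-1],[0,0,0,0,0,1.5,-1],[0,0,0,0,0,0,-1]])

```text
time: 30.8
eef_pos: [0.5528, -0.1979, 0.207]
tcp_rot: [3.141, -0.001, -2.561]
wrist_force: [0.5, 0.7, -3.9]
opening: 0.0228
gripper_force: 97.1
```

```bash
python3 o.py
```

```text
[ 0.5528 -0.1979  0.207 ] [ 3.141e+00 -1.000e-03 -2.561e+00] [ 0.5  0.7 -3.9] [-0.09 -0.08 -0.  ]
```

>>> carry_out(increments=[[0,0,0,0,0,1,-1],[0,0,0,0,0,1,-1],[0,0,0,0,0,0,-1],[0,0,0,0,0,0,-1]])

```text
time: 31.2
eef_pos: [0.553, -0.1978, 0.2053]
tcp_rot: [3.141, -0.0, -2.561]
wrist_force: [-0.3, -0.0, -2.5]
opening: 0.0233
gripper_force: 97.1
```

>>> carry_out(increments=[[0,0,0,0,0,1,-1],[0,0,0,0,0,1,-1],[0,0,0,0,0,0,-1],[0,0,0,0,0,0,-1]])

```text
time: 31.6
eef_pos: [0.5532, -0.1978, 0.2036]
tcp_rot: [-3.141, 0.0, -2.561]
wrist_force: [0.0, -1.0, 0.2]
opening: 0.0227
gripper_force: 97.5
```

```bash
python3 o.py
```

```text
[ 0.5532 -0.1978  0.2036] [-3.141  0.    -2.561] [ 0.  -1.   0.2] [0.1  0.2  0.03]
```

Resistance at TCP z ≈ 0.205 is 14 mm below first contact, and it rises along the spring, so the socket is fully home. Now turning clockwise while watching Mz.

>>> carry_out(increments=[[0,0,0,0,0,1,-1],[0,0,0.06,0,0,0,-1],[0,0,0.06,0,0,0,-1],[0,0,0.06,0,0,0,-1],[0,0,0,0,0,0,-1]])

```text
time: 32.1
eef_pos: [0.5535, -0.1979, 0.2028]
tcp_rot: [-3.14, 0.0, -2.74]
wrist_force: [-1.4, -0.2, 2.1]
opening: 0.0229
gripper_force: 98.7
```

```bash
python3 o.py
```

```text
[ 0.5535 -0.1979  0.2028] [-3.14  0.   -2.74] [-1.4 -0.2  2.1] [-0.13  0.22  0.19]
```

>>> carry_out(increments=[[0,0,0.06,0,0,0,-1],[0,0,0.06,0,0,0,-1],[0,0,0.06,0,0,0,-1],[0,0,0,0,0,0,-1]])

```text
time: 32.5
eef_pos: [0.5535, -0.198, 0.2027]
tcp_rot: [-3.141, 0.001, -2.919]
wrist_force: [-0.8, -0.5, 2.7]
opening: 0.0228
gripper_force: 98.7
```

```bash
python3 o.py
```

```text
[ 0.5535 -0.198   0.2027] [-3.141e+00  1.000e-03 -2.919e+00] [-0.8 -0.5  2.7] [-0.18  0.18  0.2 ]
```

>>> carry_out(increments=[[0,0,0.06,0,0,0,-1],[0,0,0.06,0,0,0,-1],[0,0,0.06,0,0,0,-1],[0,0,0,0,0,0,-1]])

```text
time: 32.9
eef_pos: [0.5534, -0.198, 0.2026]
tcp_rot: [-3.141, 0.001, -3.099]
wrist_force: [-1.0, -0.4, 2.8]
opening: 0.0229
gripper_force: 98.7
```

```bash
python3 o.py
```

```text
[ 0.5534 -0.198   0.2026] [-3.141e+00  1.000e-03 -3.099e+00] [-1.  -0.4  2.8] [-0.2   0.17  0.2 ]
```

>>> carry_out(increments=[[0,0,0.05,0,0,0,-1],[0,0,0.05,0,0,0,-1],[0,0,0.05,0,0,0,-1],[0,0,0,0,0,0,-1]])

```text
time: 33.3
eef_pos: [0.5534, -0.198, 0.2025]
tcp_rot: [-3.141, 0.001, 3.035]
wrist_force: [0.5, -0.6, 2.6]
opening: 0.0231
gripper_force: 98.8
```

```bash
python3 o.py
```

```text
[ 0.5534 -0.198   0.2025] [-3.141e+00  1.000e-03  3.035e+00] [ 0.5 -0.6  2.6] [-0.21  0.17  0.17]
```

>>> carry_out(increments=[[0,0,0.03,0,0,0,-1],[0,0,0.03,0,0,0,-1],[0,0,0,0,0,0,-1]])

```text
time: 33.6
eef_pos: [0.5533, -0.198, 0.2024]
tcp_rot: [-3.141, 0.0, 2.972]
wrist_force: [-1.0, -0.7, 3.4]
opening: 0.023
gripper_force: 98.8
```

```bash
python3 o.py
```

```text
[ 0.5533 -0.198   0.2024] [-3.141  0.     2.972] [-1.  -0.7  3.4] [-0.26  0.15  0.18]
```

>>> carry_out(increments=[[0,0,0.05,0,0,0,-1],[0,0,0.05,0,0,0,-1],[0,0,0.03,0,0,0,-1],[0,0,0,0,0,0,-1]])

```text
time: 34.0
eef_pos: [0.5532, -0.1979, 0.2024]
tcp_rot: [-3.141, 0.0, 2.842]
wrist_force: [-0.8, -0.3, 3.8]
opening: 0.0226
gripper_force: 98.8
```

```bash
python3 o.py
```

```text
[ 0.5532 -0.1979  0.2024] [-3.141  0.     2.842] [-0.8 -0.3  3.8] [-0.29  0.09  0.25]
```

>>> carry_out(increments=[[0,0,0.035,0,0,0,-1],[0,0,0,0,0,0,-1]])

```text
time: 34.2
eef_pos: [0.5532, -0.1979, 0.2023]
tcp_rot: [-3.142, 0.0, 2.806]
wrist_force: [-0.6, -0.3, 2.6]
opening: 0.0229
gripper_force: 98.8
```

```bash
python3 o.py
```

```text
[ 0.5532 -0.1979  0.2023] [-3.142  0.     2.806] [-0.6 -0.3  2.6] [-0.24  0.05  0.19]
```

>>> carry_out(increments=[[0,0,0.035,0,0,0,-1],[0,0,0.015,0,0,0,-1],[0,0,0,0,0,0,-1]])

```text
time: 34.5
eef_pos: [0.5532, -0.1979, 0.2023]
tcp_rot: [-3.142, 0.0, 2.756]
wrist_force: [-0.1, -1.8, 3.1]
opening: 0.0231
gripper_force: 98.9
```

```bash
python3 o.py
```

```text
[ 0.5532 -0.1979  0.2023] [-3.142  0.     2.756] [-0.1 -1.8  3.1] [-0.26  0.11  0.24]
```

>>> carry_out(increments=[[0,0,0.03,0,0,0,-1],[0,0,0.02,0,0,0,-1],[0,0,0,0,0,0,-1]])

```text
time: 34.8
eef_pos: [0.5532, -0.1979, 0.2023]
tcp_rot: [-3.141, 0.0, 2.707]
wrist_force: [-0.1, -1.2, 3.0]
opening: 0.0227
gripper_force: 99.7
```

```bash
python3 o.py
```

```text
[ 0.5532 -0.1979  0.2023] [-3.141  0.     2.707] [-0.1 -1.2  3. ] [-0.24  0.07  0.34]
```

>>> carry_out(increments=[[0,0,0.02,0,0,0,-1],[0,0,0,0,0,0,-1]])

```text
time: 35.0
eef_pos: [0.5532, -0.1979, 0.2023]
tcp_rot: [-3.142, 0.0, 2.687]
wrist_force: [-0.5, -0.5, 3.4]
opening: 0.0232
gripper_force: 100.0
```

```bash
python3 o.py
```

```text
[ 0.5532 -0.1979  0.2023] [-3.142  0.     2.687] [-0.5 -0.5  3.4] [-0.26  0.11  0.33]
```

>>> carry_out(increments=[[0,0,0.02,0,0,0,-1],[0,0,0,0,0,0,-1]])

```text
time: 35.2
eef_pos: [0.5532, -0.1978, 0.2023]
tcp_rot: [-3.142, 0.0, 2.667]
wrist_force: [-0.1, -0.4, 2.7]
opening: 0.023
gripper_force: 100.3
```

```bash
python3 o.py
```

```text
[ 0.5532 -0.1978  0.2023] [-3.142  0.     2.667] [-0.1 -0.4  2.7] [-0.25 -0.    0.36]
```

>>> carry_out(increments=[[0,0,-0.04,0,0,-0.5,-1],[0,0,-0.04,0,0,-0.5,-1],[0,0,0,0,0,-0.4,-1],[0,0,0,0,0,0,-1],[0,0,0,0,0,0,-1]], grip_force=40)

```text
time: 35.7
eef_pos: [0.5531, -0.1979, 0.2035]
tcp_rot: [3.141, -0.0, 2.746]
wrist_force: [0.8, -0.6, 0.6]
opening: 0.0227
gripper_force: 98.9
```

```bash
python3 o.py
```

```text
[ 0.5531 -0.1979  0.2035] [ 3.141 -0.     2.746] [ 0.8 -0.6  0.6] [-0.24 -0.12  0.16]
```

>>> carry_out(increments=[[0,0,0,0,0,0,-0.3],[0,0,0,0,0,0,0],[0,0,0,0,0,0,0.3],[0,0,0,0,0,0,0.6],[0,0,0,0,0,0,1]], grip_force=20)

```text
time: 36.2
eef_pos: [0.553, -0.1978, 0.2036]
tcp_rot: [3.142, -0.0, 2.747]
wrist_force: [0.1, -0.2, 0.6]
opening: 0.0802
gripper_force: 0.0
```

>>> carry_out(increments=[[0,0,0,0,0,0,1],[0,0,0,0,0,0,1],[0,0,0,0,0,0,1],[0,0,0,0,0,0,1],[0,0,0,0,0,0,1]])

```text
time: 36.7
eef_pos: [0.5531, -0.1979, 0.2037]
tcp_rot: [-3.142, -0.0, 2.747]
wrist_force: [-0.6, -0.3, -0.4]
opening: 0.0853
gripper_force: 0.0
```

Released. Raising straight up, then away, and looking.

>>> carry_out(increments=[[0,0,0,0,0,-10,1],[0,0,0,0,0,-25,1],[0,0,0,0,0,-35,1],[0,0,0,0,0,-40,1],[0,0,0,0,0,-20,1]])

```text
time: 37.2
eef_pos: [0.5548, -0.1976, 0.3381]
tcp_rot: [3.141, 0.006, 2.747]
wrist_force: [1.0, -0.4, -0.8]
opening: 0.0852
gripper_force: 0.0
```

>>> carry_out(increments=[[0,0,0,40,0,0,1],[0,0,0,45,0,0,1],[0,0,0,20,0,0,1],[0,0,0,0,0,0,1],[0,0,0,0,0,0,1]])

```text
time: 37.7
eef_pos: [0.4568, -0.1578, 0.3346]
tcp_rot: [-3.141, 0.002, 2.747]
wrist_force: [-0.3, 0.3, 0.1]
opening: 0.0853
gripper_force: 0.0
```

```bash
python3 - <<'E'
from h import *
f=arm.grab_frame("scene");t=arm.grab_frame("top");print(arm.observe()["eef_pos"],arm.observe()["wrist_force"])
def crop(f,r,c,h):
    return cv2.convertScaleAbs(cv2.resize(f["img"][r-h:r+h,c-h:c+h,::-1],(400,400),interpolation=cv2.INTER_CUBIC),alpha=2)
cv2.imwrite("pics/z.png",np.hstack([crop(f,170,195,60),crop(t,185,325,60)]))
E
```

```text
[ 0.45762788 -0.15806168  0.33433346] [-0.45420996 -0.99021272 -0.09524661]
```

View pics/z.png

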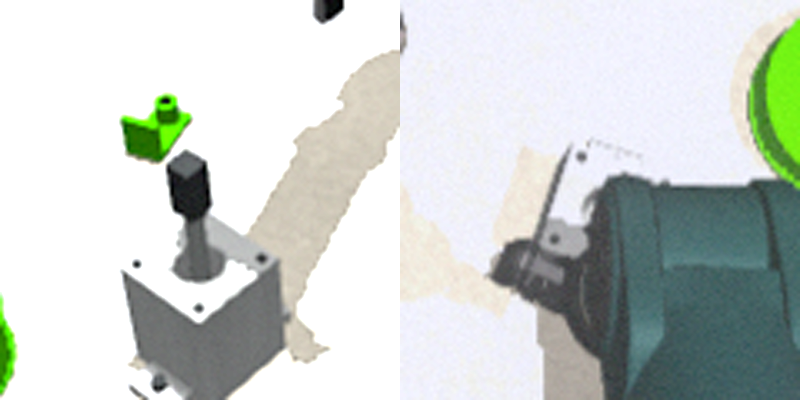

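The spinner stands upright in the bore with its handle at about (188,185) in the left crop, and the gripper is clear. Handing in.

```bash
python3 -c "
from workcell import arm
print(arm.finish_job())"
```

```text
the job is handed in; nothing more can be done
None
```

The spinner went fully home on the nut, the nut was turned clockwise until the torque climbed at its stop, and the spinner was left standing on it; I handed the job in at about 38 s (no verdict was returned).

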